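# Clear the corner stops and square up the welded T-piece from the pile

## Robot

A 6-joint arm with a two-finger parallel gripper is mounted at the origin on the work surface. World frame = base frame: x ahead of the robot, y to its left, z up, the work surface at z = 0. Lengths are in m, angles in rad, forces in N, time in s.
With the tool pointing down it reaches from about 0.25 to 0.725 m from the base axis. Payload 4 kg.
Tool frame: the origin (TCP) lies midway between the tips of the shut fingers; the grasp point (between the pads) lies 19 mm behind it; z points along the fingers, x is the direction in which the jaws open and shut, and the axes are right-handed (so a half turn about z gives the same grasp; the last joint's range is limited). The gripper opens to 85 mm and grips with 20 to 120 N. Pads are 22 mm wide; open, the fingers measure 114 mm over their backs; the gripper's body (76 mm by 85 mm) begins 54 mm behind the grasp point. The pads swing forward as they close: fully open they stand 13 mm farther back than shut.
Start: joints at [1.207, 0.241, 0.005, 1.335, 0, 1.571], TCP at [0.178, 0.467, 0.231] pointing down, gripper open.
Joint ranges: [-2.72, 2.72], [-1.05, 1.87], [-1.09, 1.28], [-1.99, 2.15], [-1.42, 1.44], [-3.14, 3.14]. Speed limits (rad/s): [2.79, 2.79, 3.14, 3.14, 3.14, 3.14].

## Interface

Orientations are given as a unit quaternion [x, y, z, w].
In Python, from workcell import bot gives the robot as it stands.
- The arm moves only by the tool drive_tool, never from a script. Its argument "rows" is text: rows parted by semicolons, each of 5 numbers parted by spaces: the finger opening in mm, from 0 to 85.4, then the shift along the tool's x, y, z in mm, then the turn about the tool's z in rad. A call has 1 to 12 rows; each row shifts and turns the commanded pose from where the row before left it, along the tool's axes as they then stand; what a row does not reach is not made up. A row lasts 1/10 s, in which the tool goes at most 50 mm and 8.59 degrees, less where a joint would pass 70% of its speed; a pose out of reach is approached as far as the arm can. A call is refused whole if a number of a shift passes 50 or a number of a turn 0.15, either way. A call with a gripper value outside its range is refused whole. The fingers move at their own pace and stop on an object; the grip force is fixed at half the most. Time passes only in rows, so rows that do not move let the fingers close. It gives the time, the measured TCP pose, the force and the opening at its end, in the units of the state.
- bot.get_obs(): the state, without advancing time (a new reading comes with each control period).
- bot.camera(name): name is "side" or "top"; returns a dict with "image" (384x512x3 uint8, red, green, blue), "vertical_fov" (degrees; the focal length in pixels is half the picture's height over the tangent of half this angle, whatever the lens; pixels are square), "cx", "cy" (the principal point, pixels), "R" (3x3) and "t" (3): a world point X has camera coordinates R X + t. Camera axes: x right, y down, z forward; pixel columns grow to the right and rows downward; lengths in m; the calibration is good to about 2 mm. A picture is of the moment at which its call begins. There is no depth.
- bot.job_done(): hands the job in, once; it reports no verdict.
The state is a dict: "clock": time; "joint_pos": joint angles; "joint_vel": joint speeds; "tau": joint torques, N m; "eef_pos": TCP position; "tool_rot": TCP orientation; "ft_force": force on the tool from outside, world axes, zero at the start; "ft_torque": the same for the moment, N m; "grip_width": finger opening in m.
Only numpy, scipy, OpenCV 4.12 (cv2) and the standard library are available. Lean on these libraries where they do the work, as an engineer would, in place of code of your own. Each camera call takes 0.05 s, during which the arm holds its last target. There are 200 camera calls.

## Task

Get the raised welding plate ready for the next pass: slide the heavy offcut out of the corner stops, along the plate and over its edge so that it tips into the red scrap bin - it is too heavy to carry. Then lift the welded T-piece off the top of the pile on the bench without dragging the two plates under it, set it down gently, flat on the welding plate where the offcut was, and square it up snug against both stops with its upright web parallel to the long stop. Leave the two plates, the wire brush, the chipping hammer, the welding magnet and the rod tin where they lie.

Things in the scene. Friction and masses are not known exactly. Their poses are not given: they have to be found in the camera images.
- welding_plate: raised steel welding plate, fixed: 320 (x) x 320 (y) x 14 mm top with a grid of dark holes (look only) on a tube frame. Origin: on the bench under its centre; its flat top lies at z = 100 mm. Its +y edge (to the robot's left) is open; the scrap bin stands against it. The corner stops are bolted on it near its +x, -y corner
- corner_stops: two fixed bright steel bars on the welding plate, 30 mm wide and 16 mm high (bolt heads to 20 mm), forming an inside corner. Origin: the inside corner at the height of the plate's top, z up. The long stop lies at x 0 to 30 mm, y -30 to 170 mm; its working face is x = 0 and looks to -x. The short stop lies at x -90 to 0 mm, y -30 to 0 mm; its working face is y = 0 and looks to +y
- seat (a point): point of the corner stops frame at x -38, y 60, z 0 mm: where the T-piece's origin lies when the T-piece is snug against both stops; same axes as the corner stops
- scrap_bin: red open steel bin, fixed on the bench, 240 (x) x 190 (y) x 85 mm high, wall and floor 4 mm, rim 15 mm below the top of the welding plate, its near wall some 6 mm from the plate's +y edge. Origin: centre of its underside; turned with the welding plate
- offcut: dark rough block cut from thick plate, loose, 95 (x) x 90 (y) x 22 mm, about 1.5 kg, lying flat on the welding plate in the space of the corner stops, with at least 50 mm free between it and the short stop. Origin: centre of its underside. Too wide for the gripper; sliding it takes about 6 to 12 N
- offcut_mid (a point): centre of the offcut, 11 mm above its underside
- t_piece: bright welded steel T-piece, loose, about 0.73 kg: a flat flange 76 (x) x 120 (y) x 6 mm with an upright web 8 mm thick (x), 120 mm long (y), standing in the middle of the flange and reaching 51 mm above the underside; dark weld beads of about 5 mm radius along both sides of the web's foot (look only). Origin: centre of the flange's underside. Half a turn makes no difference to it. It starts on top of the pile, its underside 16 mm above the bench
- upper_plate: brown steel plate, loose, 100 (x) x 135 (y) x 8 mm, 0.85 kg, under the T-piece and on the lower plate, partly overlapping each. Origin: centre of its underside
- lower_plate: blue-grey steel plate, loose, 110 (x) x 150 (y) x 8 mm, 1.03 kg, flat on the bench at the bottom of the pile. Origin: centre of its underside
- wire_brush: wire brush with a wooden back, loose, 250 mm long (y), 28 mm wide, 26 mm high, lying on the welding plate along its edge nearest the robot. Origin: under its middle
- chipping_hammer: steel chipping hammer, loose, about 270 mm long (x), head 157 mm across (y) at its +x end, 26 mm high, on the bench. Origin: under its middle
- welding_magnet: red arrow-shaped welding magnet lying flat on the bench, loose, 110 x 85 x 15 mm. Origin: under its middle
- rod_tin: round tin of welding rods, loose, 85 mm across, rods up to 175 mm high, upright on the bench. Origin: centre of its underside
Things that resemble listed ones, but are neither listed nor needed, are in the scene too. There is more than one size of the t_piece; the one meant has the size given above. There is more than one size of the offcut; the job needs the smaller.

How it is judged:
By the outcome, as a careful person would: the job done as asked, in the order asked, and still so for the second after the job is handed in, with the robot touching nothing.
It also fails if it takes over 58 s, if anything falls off the work surface, if the arm or the gripper's body presses on something with over 40 N, if the wrist force passes 120 N, or if a joint passes its speed limit or range.

## Working session

There is one attempt and no reset: what is moved stays moved. The work goes in short steps, Python scripts to look and compute and a tool call to move; the robot and the scene stay as the last step left them, time stands still between calls to the robot, and variables do not carry over. Pictures are saved under pics/ and viewed, about 8 in all and at most 12, crops included, and the job is handed in when it is done.

Besides the shell and the picture viewer there is one more tool, called after "Call:" as name(argument=value, ...), one argument or row to a line, values as JSON. drive_tool: Moves the arm, as the interface text tells. Its arguments: {"type":"object","properties":{"rows":{"type":"string"}},"required":["rows"]}

```bash
mkdir -p pics; ls
cat > h.py <<'E'
import numpy as np, cv2
from workcell import bot
def cam(n,save=None):
    c=bot.camera(n); im=c["image"]; c["f"]=im.shape[0]/2/np.tan(np.radians(c["vertical_fov"])/2)
    c["R"]=np.array(c["R"]);c["t"]=np.array(c["t"])
    if save: cv2.imwrite("pics/"+save,im[:,:,::-1])
    return c
def ray(c,u,v,z):
    d=c["R"].T@np.array([(u-c["cx"])/c["f"],(v-c["cy"])/c["f"],1]); o=-c["R"].T@c["t"]
    return o+d*(z-o[2])/d[2]
def proj(c,X):
    p=c["R"]@np.array(X)+c["t"]; return np.array([c["cx"]+c["f"]*p[0]/p[2],c["cy"]+c["f"]*p[1]/p[2]])
E
python3 - <<'E'
from h import *
for n in("top","side"):
    c=cam(n,n+"0.png"); print(n,c["vertical_fov"],c["cx"],c["cy"],c["R"].round(3).tolist(),(-c["R"].T@c["t"]).round(3))
    im=c["image"][:,:,::-1]; cv2.imwrite("pics/"+n+"0b.png",cv2.resize(im,(800,600),interpolation=cv2.INTER_CUBIC))
print(bot.get_obs())
E
```

```text
pics
top 53.26845165353013 261.22748779619866 193.49264495887448 [[-0.027, -1.0, -0.01], [-0.997, 0.028, -0.075], [0.075, 0.008, -0.997]] [ 0.418 -0.011  1.221]
side 53.108166018437686 250.62500698989132 190.13857762145565 [[0.992, -0.123, -0.014], [-0.097, -0.704, -0.703], [0.077, 0.699, -0.711]] [ 0.417 -0.744  0.848]
{'clock': 0.1, 'joint_pos': array([1.20697559e+00, 2.41337311e-01, 3.88774042e-03, 1.33520656e+00,
       1.00769277e-05, 1.57084579e+00]), 'joint_vel': array([ 0.00110816, -0.00035504,  0.00384848, -0.00078428,  0.00045037,
        0.00150748]), 'tau': array([-7.37868540e-04, -3.73137152e+01,  2.53010327e+01,  1.08824781e-02,
       -7.52634878e-05,  3.46411838e-06]), 'eef_pos': array([0.17772363, 0.46675509, 0.23051313]), 'tool_rot': array([ 8.23374923e-01,  5.67497023e-01, -7.68493126e-04,  5.23607276e-04]), 'ft_force': array([-0.45277211, -1.04347557,  0.12590761]), 'ft_torque': array([ 0.03347818, -0.02344318, -0.01458624]), 'grip_width': 0.08558456203308078}
```

View pics/top0b.png

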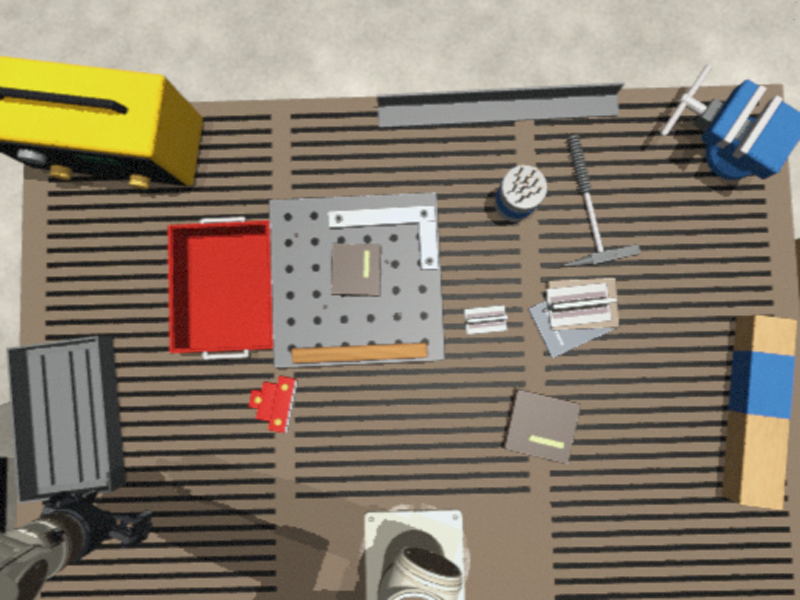

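View pics/side0b.png

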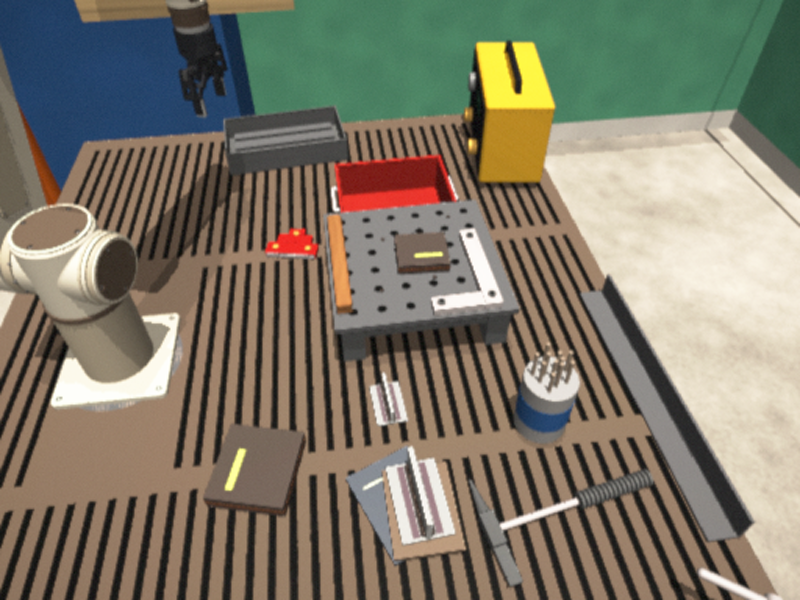

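Top (800×600 view): the plate spans (270,201)–(443,366). The stops form an L with its inside corner near (420,224), and the offcut is near (356,270). The bin is at (220,288) and the T-piece on the pile at (580,305), with its web almost along y. The small T at (486,320) and the large block at (542,427) are decoys. Next I measure these with masks.

```bash
cat > m.py <<'E'
from h import *
def hsv(c): return cv2.cvtColor(c["image"],cv2.COLOR_RGB2HSV)
def big(mask,box):
    m=np.zeros_like(mask); x0,y0,x1,y1=box; m[y0:y1,x0:x1]=mask[y0:y1,x0:x1]
    k,_=cv2.findContours(m,cv2.RETR_EXTERNAL,cv2.CHAIN_APPROX_NONE); return max(k,key=cv2.contourArea)
def rect(c,k,z):
    P=np.array([ray(c,p[0][0],p[0][1],z)[:2] for p in k]).astype(np.float32)*1000
    r=cv2.minAreaRect(P); return [np.round(x,1).tolist() if not np.isscalar(x) else round(x,1) for x in r],P
E
python3 - <<'E'
from m import *
c=cam("top"); H=hsv(c); V=H[:,:,2];S=H[:,:,1]; s=1/1.5625
def B(*a): return [int(x*s) for x in a]
bright=((V>170)&(S<60)).astype(np.uint8)*255
k=big(bright,B(320,195,445,280))
P=rect(c,k,.116)[1]; print("stops poly",[np.round(ray(c,*p[0],.116)[:2]*1000,1).tolist() for p in cv2.approxPolyDP(k,3,True)])
dark=((V<110)&(S>35)).astype(np.uint8)*255
print("V,S offcut",H[int(280*s),int(345*s)],"plate",H[int(230*s),int(300*s)],"stop",H[int(218*s),int(380*s)],"flange",H[int(290*s),int(580*s)],"web",H[int(302*s),int(580*s)],"brown",H[int(320*s),int(610*s)])
for z in(.122,): 
    k=big(((S>40)&(V<150)).astype(np.uint8)*255,B(325,235,388,305)); print("offcut",rect(c,k,z)[0])
k=big(bright,B(535,270,625,335)); print("T bright",[np.round(ray(c,*p[0],.022)[:2]*1000,1).tolist() for p in cv2.approxPolyDP(k,2,True)])
for n,(u,v) in dict(p0=(270,201),p1=(437,193),p2=(443,358),p3=(274,366)).items(): print(n,ray(c,u*s,v*s,.1).round(4))
for n,(u,v) in dict(b0=(169,224),b1=(270,221),b2=(272,351),b3=(170,354)).items(): print(n,ray(c,u*s,v*s,.085).round(4))
im=c["image"][:,:,::-1]
A=cv2.resize(im[115:200,165:295],None,fx=6,fy=6,interpolation=cv2.INTER_CUBIC)
Bm=cv2.resize(im[165:235,330:405],None,fx=8,fy=8,interpolation=cv2.INTER_CUBIC)
cv2.imwrite("pics/c1.png",A);cv2.imwrite("pics/c2.png",Bm);print(A.shape,Bm.shape)
E
```

```text
stops poly [[565.6, -58.9], [683.9, -53.7], [674.9, 146.0], [651.0, 143.5], [655.1, -23.6], [566.5, -29.8]]
V,S offcut [ 14  35 147] plate [ 45   3 156] stop [105  13 244] flange [ 30   3 231] web [ 84   6 231] brown [ 26  10 212]
offcut [[519.0, 69.7], [0.0, 0.0], 0.0]
T bright [[542.9, -416.6], [543.3, -288.1], [502.5, -283.1], [515.2, -390.1], [508.7, -399.2], [492.8, -292.1], [496.0, -404.8], [484.2, -376.1], [480.9, -266.5], [502.7, -273.8], [493.8, -254.6], [443.4, -264.9], [437.0, -386.1], [442.8, -402.0], [452.3, -399.4], [451.8, -418.0]]
p0 [0.704 0.256 0.1  ]
p1 [ 0.7101 -0.0629  0.1   ]
p2 [ 0.3969 -0.0646  0.1   ]
p3 [0.3904 0.2515 0.1   ]
b0 [0.6684 0.4555 0.085 ]
b1 [0.6686 0.26   0.085 ]
b2 [0.4185 0.2585 0.085 ]
b3 [0.418  0.4528 0.085 ]
(510, 780, 3) (560, 600, 3)
```

View pics/c2.png

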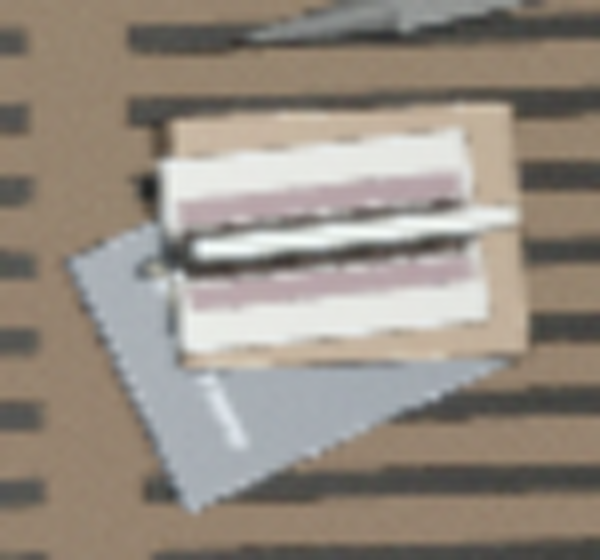

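Pile crop: the flange corners are at (160,160), (465,128), (487,318) and (183,352). The web top runs from (193,247) to (518,215).

View pics/c1.png

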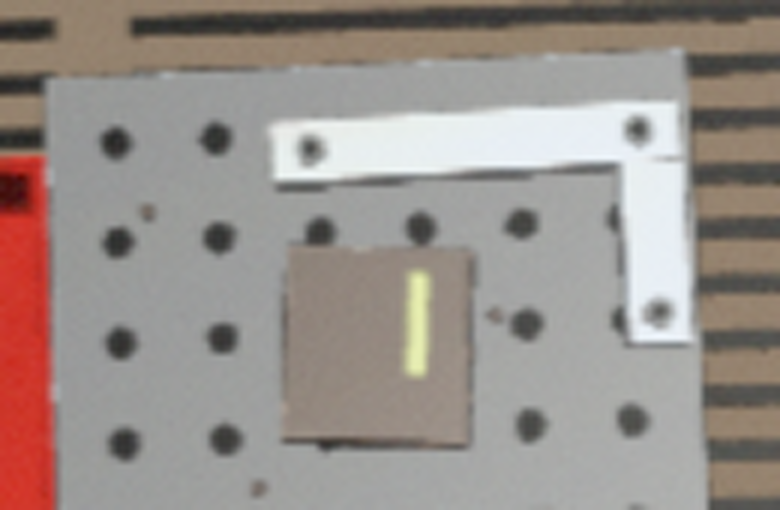

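Run:
```python
from m import *
c=cam("top")
q=lambda u,v,z:(ray(c,(u+.5)/8-.5+330,(v+.5)/8-.5+165,z)[:2]*1000).round(1)
F=[q(*p,.022) for p in((160,160),(465,128),(487,318),(183,352))]; W=[q(*p,.067) for p in((193,247),(518,215))]
print(F,np.mean(F,0)); print(W,np.mean(W,0),np.linalg.norm(W[0]-W[1]),[np.linalg.norm(F[i]-F[(i+1)%4]).round(1) for i in range(4)])
d=W[0]-W[1]; print("web yaw of y",np.degrees(np.arctan2(-d[0],d[1])))
```

```text
[array([ 529.1, -279.8]), array([ 538.4, -399.7]), array([ 463.7, -404.4]), array([ 453.6, -285.4])] [ 496.2   -342.325]
[array([ 491.7, -280.7]), array([ 500.4, -403.4])] [ 496.05 -342.05] 123.00804851716003 [np.float64(120.3), np.float64(74.8), np.float64(119.4), np.float64(75.7)]
web yaw of y 4.055749304219919
```

Stops crop: the outer corner is at (680,102), with ends at (268,125) and (692,342), and the inside corner is at (620,163). The offcut top corners are (290,245), (476,247), (470,445) and (283,440).

Run:
```python
from m import *
c=cam("top")
q=lambda u,v,z:(ray(c,(u+.5)/6-.5+165,(v+.5)/6-.5+115,z)[:2]*1000).round(1)
for n,z,p in(("stops",.116,((268,125),(680,102),(692,342),(630,344),(620,163),(275,182))),("offcut",.122,((290,245),(476,247),(470,445),(283,440))),("plate",.1,((45,78),(686,50))),("holes",.1,((116,143),(521,223),(124,444),(632,420),(530,425)))):
    P=np.array([q(*x,z) for x in p]); print(n,P.tolist(),P.mean(0).round(1)); d=np.diff(np.vstack([P,P[:1]]),axis=0); print(np.hypot(*d.T).round(1),np.degrees(np.arctan2(d[:,1],d[:,0])).round(1))
s=cam("side"); 
for n,X in dict(corner=(.6533,-.0258,.116),seatTop=(.6127,.0324,.1),webtop=(.496,-.342,.067)).items(): print(n,(proj(s,X)*1.5625).round(1))
R=cv2.resize(s["image"][:,:,::-1],(1600,1200),interpolation=cv2.INTER_CUBIC)
cv2.imwrite("pics/s1.png",np.hstack([R[380:680,640:1040],R[880:1180,660:1060]]))
```

```text
stops [[676.6, 145.3], [682.1, -56.3], [563.9, -58.6], [563.8, -28.5], [652.8, -26.2], [648.3, 142.3]] [631.2  19.7]
[201.7 118.2  30.1  89.  168.6  28.5] [ -88.4 -178.9   90.2    1.5   91.5    6.1]
offcut [[615.9, 134.7], [612.4, 44.7], [516.3, 49.8], [521.2, 139.8]] [566.4  92.2]
[90.1 96.2 90.1 94.8] [-92.2 177.   86.9  -3.1]
plate [[707.3, 258.1], [712.0, -60.7]] [709.6  98.7]
[318.8 318.8] [-89.2  90.8]
holes [[673.5, 223.1], [627.6, 23.3], [523.5, 221.0], [528.4, -28.7], [527.3, 21.4]] [576.1  92. ]
[205.  223.4 249.7  50.1 249.1] [-102.9  117.8  -88.9   91.3   54.1]
corner [481.3 289.4]
seatTop [451.3 275.6]
webtop [419.5 481.8]
```

View pics/s1.png

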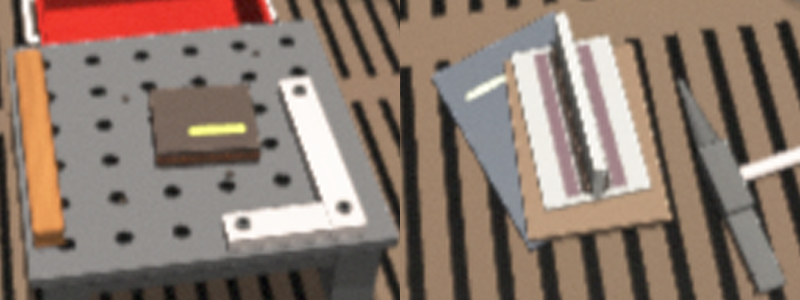

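Call:
drive_tool(
  rows="60 0 0 0 0.148;60 0 0 0 0.148;60 0 0 0 0.148;60 0 0 0 0.148;60 0 0 0 0.148;60 0 0 0 0.148;60 0 0 0 0.148;60 0 0 0 0.148;60 0 0 0 0",
)

```text
clock: 1.2
eef_pos: [0.1779, 0.4672, 0.2312]
tool_rot: [1.0, 0.012, -0.0, 0.0]
ft_force: [0.2, -0.6, 1.0]
grip_width: 0.0602
```

Call:
drive_tool(
  rows="60 31 38 0 0;60 31 38 0 0;60 31 38 0 0;60 31 38 0 0;60 31 38 0 0;60 31 38 0 0;60 31 38 0 0;60 31 38 0 0;60 31 38 0 0;60 31 38 0 0;60 31 38 0 0;60 31 38 0 0",
)

```text
clock: 2.4
eef_pos: [0.5614, 0.0181, 0.2314]
tool_rot: [1.0, 0.013, 0.0, -0.0]
ft_force: [0.7, 0.7, 0.8]
grip_width: 0.0601
```

Call:
drive_tool(
  rows="60 4 5 40 0;60 0 0 40 0;60 0 0 30 0;60 0 0 10 0;60 0 0 8 0;60 0 0 0 0",
)

```text
clock: 3.0
eef_pos: [0.5646, 0.0152, 0.1035]
tool_rot: [1.0, 0.012, 0.0, -0.0]
ft_force: [-0.1, -0.8, 0.3]
grip_width: 0.0601
```

Run:
```python
from m import *
s=cam("side"); cv2.imwrite("pics/s2.png",cv2.resize(s["image"][90:220,190:350,::-1],None,fx=4.5,fy=4.5,interpolation=cv2.INTER_CUBIC))
```

```text
(no output)
```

View pics/s2.png

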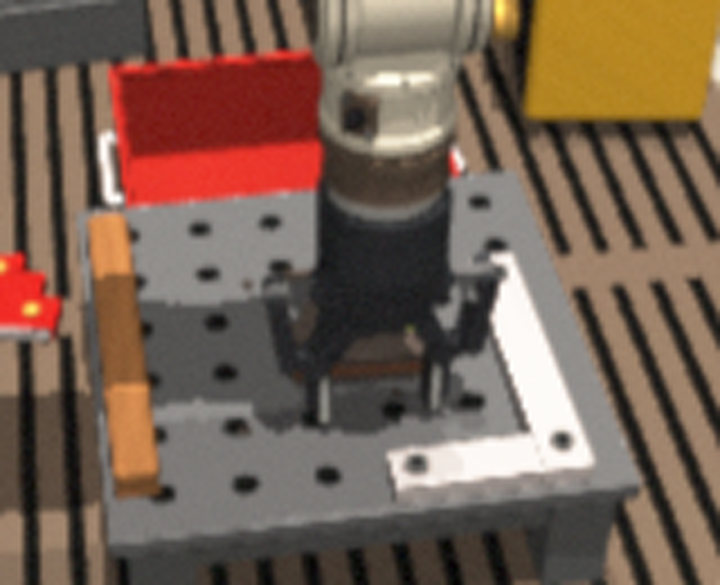

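The fingers stand at (320,400) and (435,400), between the short stop and the offcut, clear of both. Now I push toward +y.

Call:
drive_tool(
  rows="60 0 -6 0 0;60 0 -6 0 0;60 0 -8 0 0;60 0 -10 0 0;60 0 -12 0 0;60 0 -15 0 0;60 0 -15 0 0;60 0 -15 0 0;60 0 -15 0 0;60 0 -15 0 0;60 0 -15 0 0;60 0 -15 0 0",
)

```text
clock: 4.25
eef_pos: [0.5619, 0.1593, 0.1045]
tool_rot: [1.0, 0.01, 0.001, 0.004]
ft_force: [0.7, -11.3, 4.8]
grip_width: 0.06
```

Call:
drive_tool(
  rows="60 0 -12 0 0;60 0 -12 0 0;60 0 -12 0 0;60 0 -12 0 0;60 0 -12 0 0;60 0 -12 0 0;60 0 -12 0 0;60 0 -10 0 0;60 0 0 0 0;60 0 0 0 0",
)

```text
clock: 5.25
eef_pos: [0.5584, 0.2565, 0.1028]
tool_rot: [1.0, 0.012, -0.0, 0.0]
ft_force: [0.1, -0.3, -0.4]
grip_width: 0.06
```

Run:
```python
from m import *
s=cam("side");t=cam("top")
g=lambda im:cv2.resize(im[:,:,::-1],None,fx=3,fy=3,interpolation=cv2.INTER_CUBIC)
cv2.imwrite("pics/s3.png",np.hstack([g(s["image"][80:210,190:320]),g(t["image"][125:255,90:220])]))
```

```text
(no output)
```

View pics/s3.png

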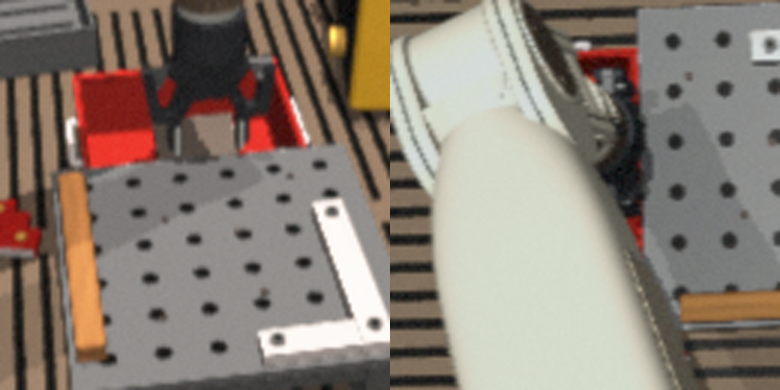

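Call:
drive_tool(
  rows="60 0 0 -45 0;45 0 0 -45 0;45 0 0 -10 0;45 0 0 0 0",
)

```text
clock: 5.75
eef_pos: [0.5605, 0.2562, 0.2062]
tool_rot: [1.0, 0.011, 0.003, -0.001]
ft_force: [1.0, -0.4, -0.4]
grip_width: 0.0445
```

Call:
drive_tool(
  rows="40 -6 48 0 0;40 -6 48 0 0;40 -6 48 0 0;40 -6 48 0 0;40 -6 48 0 0;40 -6 48 0 0;40 -6 48 0 0;40 -6 48 0 0;40 -6 48 0 0;40 -6 48 0 0;40 -6 48 0 0;40 -6 48 0 0",
)

```text
clock: 6.95
eef_pos: [0.4983, -0.323, 0.2009]
tool_rot: [1.0, 0.011, -0.002, -0.001]
ft_force: [1.0, 1.2, -0.0]
grip_width: 0.0401
```

Call:
drive_tool(
  rows="40 -5 22 20 -0.054;40 0 0 30 0;40 0 0 20 0;40 0 0 0 0",
)

```text
clock: 7.35
eef_pos: [0.4917, -0.3419, 0.1273]
tool_rot: [0.999, 0.038, -0.005, -0.003]
ft_force: [-0.6, -0.6, 0.3]
grip_width: 0.04
```

Run:
```python
from m import *
s=cam("side");t=cam("top")
cv2.imwrite("pics/s4.png",np.hstack([cv2.resize(s["image"][240:384,200:330,::-1],(520,576),interpolation=cv2.INTER_CUBIC),cv2.resize(s["image"][90:180,200:307,::-1],(276,232)).repeat(1,0) if 0 else np.vstack([cv2.resize(s["image"][95:165,200:300,::-1],(280,196)),cv2.resize(t["image"][130:240,100:210,::-1],(280,380))])]))
```

```text
(no output)
```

View pics/s4.png

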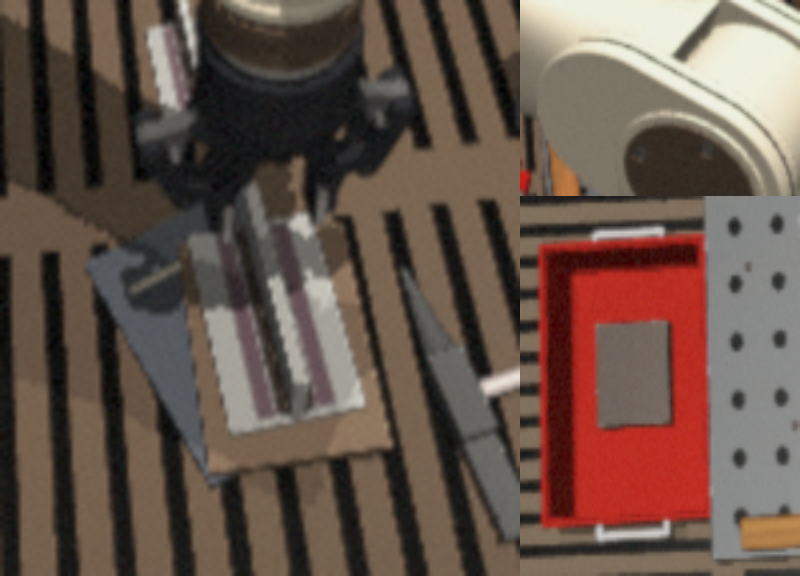

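Offcut lies flat in the bin (right inset, around (633,375)). The gripper is above the T, with its fingers on either side of the web. I cross-check the web's x from the side view.

Run:
```python
from m import *
s=cam("side")
for p in((274.6,336),(263.4,286),(200+300/4,240+382/4)): print(ray(s,*p,.067).round(4))
# flange near corners, crop x4
for p in((232,432),(363,400)): print("fl",ray(s,200+p[0]/4,240+p[1]/4,.022).round(4))
o=bot.get_obs(); print(o["eef_pos"],o["tool_rot"],[(x-np.array([200,240]))*4 for x in [proj(s,o["eef_pos"])]])
```

```text
[ 0.499  -0.4049  0.067 ]
[ 0.4931 -0.2858  0.067 ]
[ 0.5    -0.4039  0.067 ]
fl [ 0.4639 -0.4068  0.022 ]
fl [ 0.5371 -0.3987  0.022 ]
[ 0.4955629  -0.34354238  0.13324816] [ 9.99257465e-01  3.85286035e-02 -2.11573856e-04 -1.46386356e-04] [array([276.01880701, 214.1104866 ])]
```

Call:
drive_tool(
  rows="40 0 0 35 0;40 0 0 35 0;40 0 0 20 0;40 0 0 9 0;40 0 0 0 0;40 0 0 0 0;20 0 0 0 0;10 0 0 0 0;0 0 0 0 0;0 0 0 0 0;0 0 0 0 0",
)

```text
clock: 8.6
eef_pos: [0.4961, -0.3443, 0.0359]
tool_rot: [0.999, 0.038, 0.001, 0.001]
ft_force: [-1.4, 0.6, 6.0]
grip_width: 0.0069
```

Call:
drive_tool(
  rows="0 0 0 0 0;0 0 0 -3 0;0 0 0 -5 0;0 0 0 -10 0;0 0 0 -20 0;0 0 0 -30 0;0 0 0 -40 0;0 0 0 -40 0;0 0 0 -20 0;0 0 0 0 0;0 0 0 0 0",
)

```text
clock: 9.7
eef_pos: [0.4953, -0.3433, 0.2017]
tool_rot: [0.999, 0.039, -0.0, -0.0]
ft_force: [0.4, -0.6, -7.7]
grip_width: 0.0072
```

Run:
```python
from m import *
o=bot.get_obs(); print(o)
s=cam("side");t=cam("top")
cv2.imwrite("pics/s5.png",np.hstack([cv2.resize(s["image"][200:384,190:330,::-1],(420,552),interpolation=cv2.INTER_CUBIC),cv2.resize(t["image"][140:240,310:410,::-1],(380,380))[0:380].copy() if 0 else cv2.copyMakeBorder(cv2.resize(t["image"][140:240,310:410,::-1],(380,380)),0,172,0,0,0)]))
```

```text
{'clock': 9.7, 'joint_pos': array([-6.06205516e-01,  4.60004469e-01,  2.43791506e-01,  1.35545438e+00,
        5.33147983e-05,  8.87562723e-01]), 'joint_vel': array([-0.00069639,  0.03050398, -0.04591547, -0.00113369,  0.00088173,
        0.00097173]), 'tau': array([ 2.99053563e-04, -5.40175331e+01,  2.96174902e+01, -6.72027958e-02,
        2.27798999e-03,  8.04872798e-05]), 'eef_pos': array([ 0.49527824, -0.34334965,  0.20166766]), 'tool_rot': array([ 9.99258331e-01,  3.85045078e-02, -3.32068380e-04, -2.83036314e-04]), 'ft_force': array([ 0.39136216, -0.58532508, -7.66978379]), 'ft_torque': array([-0.01142387,  0.06274112, -0.00707217]), 'grip_width': 0.007171059077730812}
```

View pics/s5.png

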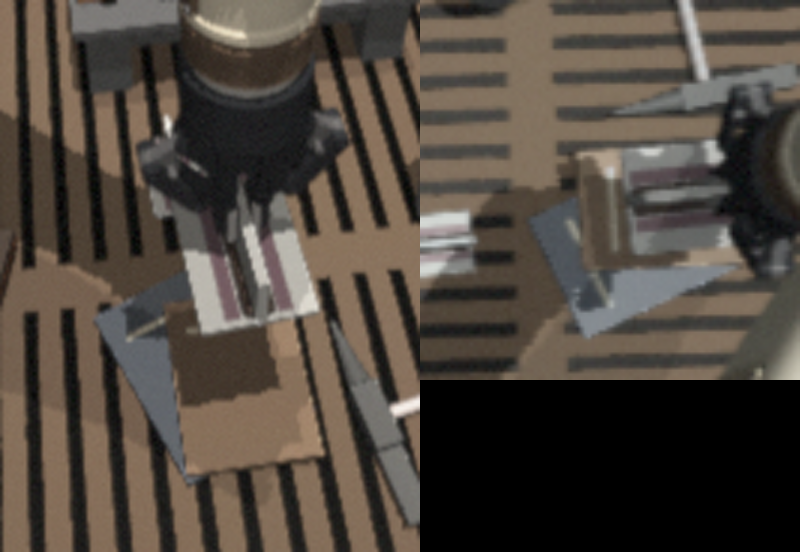

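The T is lifted clear (it reads about 7.5 N) and both plates stayed put. Next I carry it to the plate.

Call:
drive_tool(
  rows="0 0 0 -12 0.052;0 0 -30 0 0;0 0 -40 0 0;0 0 -45 0 0;0 0 -45 0 0;0 10 -45 0 0;0 20 -45 0 0;0 30 -45 0 0;0 30 -40 0 0;0 20 -30 0 0;0 9 -16 0 0;0 0 0 0 0",
)

```text
clock: 11.0
eef_pos: [0.6028, 0.0399, 0.2111]
tool_rot: [1.0, 0.015, -0.002, -0.0]
ft_force: [-0.2, -0.4, -6.9]
grip_width: 0.0073
```

Call:
drive_tool(
  rows="0 0 0 30 0;0 0 0 20 0;0 0 0 10 0;0 0 0 5 0;0 0 0 0 0;0 0 0 0 0",
)

```text
clock: 11.6
eef_pos: [0.6035, 0.0365, 0.1503]
tool_rot: [1.0, 0.012, 0.001, -0.0]
ft_force: [0.2, -0.6, -7.1]
grip_width: 0.0074
```

Run:
```python
from m import *
o=bot.get_obs(); print(o["clock"],o["eef_pos"],o["tool_rot"],o["ft_force"])
s=cam("side");t=cam("top")
cv2.imwrite("pics/s6.png",np.vstack([cv2.resize(s["image"][110:210,210:340,::-1],(520,400),interpolation=cv2.INTER_CUBIC)]))
```

```text
11.6 [0.60352645 0.03645819 0.15025727] [ 9.99924709e-01  1.22430054e-02  8.27721830e-04 -8.66690325e-06] [ 0.24191253 -0.5934656  -7.05063056]
```

View pics/s6.png

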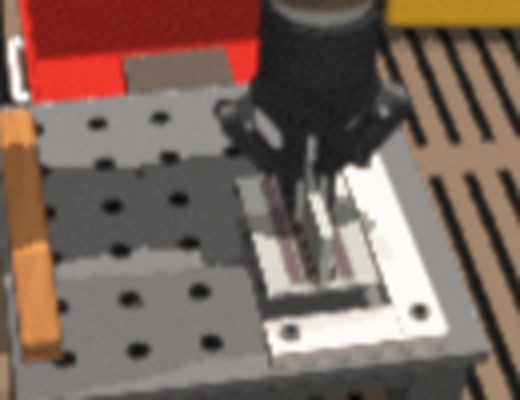

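T hovers 30 mm above the plate, and its near end at (268–385, 290) lies just inside the short stop. I'll shift 5 mm toward +y and lower it.

Call:
drive_tool(
  rows="0 0 -5 0 0;0 0 0 10 0;0 0 0 8 0;0 0 0 4 0;0 0 0 3 0;0 0 0 1 0;0 0 0 1 0;0 0 0 0 0;0 0 0 0 0",
)

```text
clock: 12.6
eef_pos: [0.603, 0.0418, 0.1226]
tool_rot: [1.0, 0.012, 0.0, -0.0]
ft_force: [0.4, -0.4, -7.5]
grip_width: 0.007
```

Call:
drive_tool(
  rows="0 0 0 1 0;0 0 0 1 0;0 0 0 0.5 0;0 0 0 0 0",
)

```text
clock: 13.0
eef_pos: [0.6028, 0.0418, 0.1201]
tool_rot: [1.0, 0.013, 0.0, 0.0]
ft_force: [-0.3, 1.0, -5.3]
grip_width: 0.0076
```

Call:
drive_tool(
  rows="0 0 0 0.5 0;0 0 0 0.5 0;0 0 0 0 0",
)

```text
clock: 13.3
eef_pos: [0.6028, 0.0418, 0.1199]
tool_rot: [1.0, 0.013, 0.0, -0.0]
ft_force: [-3.8, 0.6, 2.8]
grip_width: 0.0072
```

Call:
drive_tool(
  rows="22 0 0 0 0;22 0 0 0 0;22 0 0 -1 0;22 2 0 0 0;22 2 0 0 0;22 2 0 0 0;22 2 0 0 0;22 2 0 0 0;22 2 0 0 0;22 2 0 0 0;22 0 0 0 0",
)

```text
clock: 14.4
eef_pos: [0.6141, 0.0421, 0.1197]
tool_rot: [1.0, 0.013, -0.003, 0.0]
ft_force: [-7.8, 0.4, 5.7]
grip_width: 0.022
```

Call:
drive_tool(
  rows="22 -2 0 0 0;22 -2 0 0 0;22 -2 0 0 0;22 -2 0 0 0;22 -2 0 0 0;22 0 0 0 0;22 0 0 0 0",
)

```text
clock: 15.1
eef_pos: [0.6069, 0.0419, 0.1199]
tool_rot: [1.0, 0.012, 0.0, 0.0]
ft_force: [-0.5, 0.6, 0.9]
grip_width: 0.0223
```

Run:
```python
from m import *
s=cam("side")
cv2.imwrite("pics/s7.png",cv2.resize(s["image"][120:200,240:330,::-1],(720,640)[0:2] if 0 else (675,600),interpolation=cv2.INTER_CUBIC))
```

```text
(no output)
```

View pics/s7.png

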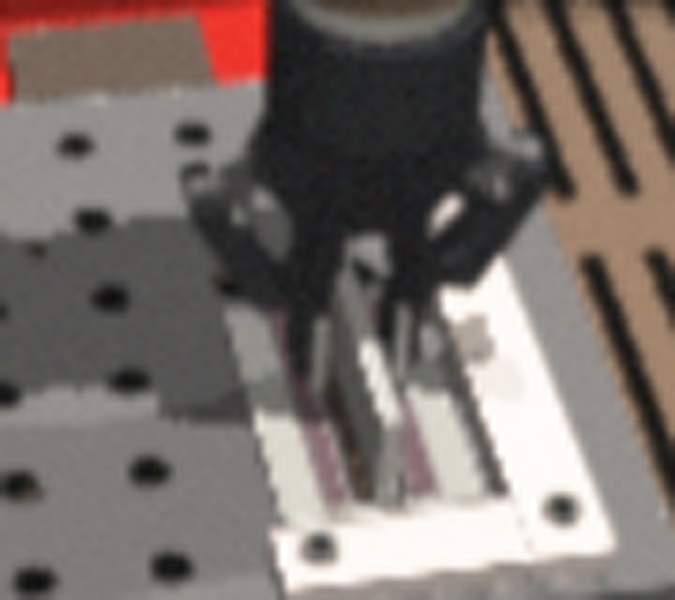

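T is flat. The web's near top end is at about (390,420). The flange's right edge runs near (425,375)–(485,497), and the stop's top edge runs (450,320)–(508,492).

Run:
```python
from m import *
s=cam("side")
q=lambda u,v,z:(ray(s,240+(u+.5)/7.5-.5,120+(v+.5)/7.5-.5,z)[:2]*1000).round(1)
for n,u,v,z in(("webL",378,420,.151),("webR",404,420,.151),("flR",485,497,.106),("flR2",425,375,.106),("flL",283,520,.106),("flL2",228,310,.106),("stop1",508,492,.116),("stop2",450,320,.116),("shortL",272,532,.116),("outer",615,550,.116)): print(n,q(u,v,z))
p=lambda X:((proj(s,X)-[240,120]+.5)*7.5-.5).round(0)
print("corner",p((.6525,-.026,.116)),"outer",p((.6832,-.0553,.116)))
I=s["image"]; 
for r in (177,180,183): print(r,I[r,285:312].mean(1).astype(int).tolist())
o=bot.get_obs();print(o["eef_pos"])
```

```text
webL [603.  -17.9]
webR [612.1 -19.2]
flR [645.6 -16.9]
flR2 [637.6  51.2]
flL [570.5 -18.5]
flL2 [569.2  98.9]
stop1 [651.3 -25.3]
stop2 [650.6  69.9]
shortL [563.6 -33.7]
outer [682.1 -59.1]
corner [512. 493.] outer [615. 542.]
177 [66, 48, 64, 75, 79, 85, 133, 141, 130, 122, 132, 193, 211, 216, 212, 211, 180, 136, 96, 121, 231, 249, 251, 251, 251, 251, 251]
180 [99, 62, 64, 73, 80, 98, 127, 134, 130, 121, 121, 133, 192, 210, 213, 212, 213, 196, 151, 98, 122, 234, 250, 251, 251, 251, 251]
183 [149, 95, 63, 63, 74, 109, 131, 135, 110, 139, 126, 124, 134, 193, 211, 213, 215, 211, 198, 150, 94, 112, 223, 249, 251, 250, 251]
[0.60690636 0.04186683 0.11985106]
```

T sits about 5 mm from the long stop and 7 mm from the short one. Pushing high on the web risks tipping it, so I'll push low on the flange edge with shut fingers.

Call:
drive_tool(
  rows="22 0 0 -25 0;22 0 0 -30 0;0 -20 0 0 0;0 -25 0 0 0;0 -20 0 0 0;0 0 0 30 0;0 0 0 30 0;0 0 0 8 0;0 0 0 4 0;0 0 0 0 0",
)

```text
clock: 16.2
eef_pos: [0.5423, 0.0403, 0.1031]
tool_rot: [1.0, 0.013, 0.0, -0.0]
ft_force: [0.7, -0.2, 0.9]
grip_width: -0.0001
```

Call:
drive_tool(
  rows="0 2 0 0 0;0 2 0 0 0;0 2 0 0 0;0 2 0 0 0;0 2 0 0 0;0 2 0 0 0;0 2 0 0 0;0 0 0 0 0",
)

```text
clock: 17.0
eef_pos: [0.5561, 0.0406, 0.1027]
tool_rot: [1.0, 0.012, 0.0, -0.0]
ft_force: [-0.5, 0.0, 0.2]
grip_width: 0.0002
```

Call:
drive_tool(
  rows="0 1 0 0 0;0 1 0 0 0;0 1 0 0 0;0 1 0 0 0;0 1 0 0 0;0 0 0 0 0",
)

```text
clock: 17.6
eef_pos: [0.5609, 0.0407, 0.1028]
tool_rot: [1.0, 0.012, 0.0, 0.0]
ft_force: [-0.0, 0.0, 0.0]
grip_width: 0.0002
```

Call:
drive_tool(
  rows="0 1 0 0 0;0 1 0 0 0;0 1 0 0 0;0 1 0 0 0;0 0 0 0 0",
)

```text
clock: 18.1
eef_pos: [0.5627, 0.0407, 0.1027]
tool_rot: [1.0, 0.013, -0.002, 0.0]
ft_force: [-6.8, -0.2, 4.6]
grip_width: 0.0001
```

Call:
drive_tool(
  rows="0 1 0 0 0;0 1 0 0 0;0 0 0 0 0",
)

```text
clock: 18.4
eef_pos: [0.5629, 0.0408, 0.1026]
tool_rot: [1.0, 0.013, -0.004, 0.0]
ft_force: [-9.8, -0.4, 9.2]
grip_width: 0.0002
```

Run:
```python
from m import *
s=cam("side"); I=s["image"].astype(int)
for r in (165,169,173,177,180,183):
    g=I[r,285:315].mean(1); i=int(np.argmin(g[10:]))+10
    a=285+np.interp(-150,-g[i-4:i+1],np.arange(i-4,i+1)); b=285+np.interp(170,g[i:i+4],np.arange(i,i+4))
    print(r,round(a,2),round(b,2),(ray(s,a,r,.106)[:2]*1000).round(1),(ray(s,b,r,.116)[:2]*1000).round(1), g.astype(int).tolist()[8:26])
o=bot.get_obs();print(o["eef_pos"],o["tool_rot"],o["ft_force"],o["ft_torque"])
cv2.imwrite("pics/s8.png",cv2.resize(s["image"][120:200,230:330,::-1],(800,640)[0:2] if 0 else (750,600),interpolation=cv2.INTER_CUBIC))
```

```text
165 297.71 300.17 [645.9  69.9] [649.8  57.9] [234, 234, 235, 232, 186, 135, 104, 155, 242, 249, 250, 250, 250, 250, 250, 250, 250, 248]
169 299.16 301.47 [646.4  52.4] [649.8  40.7] [214, 232, 233, 234, 235, 219, 159, 101, 118, 229, 248, 250, 250, 251, 250, 250, 250, 250]
173 300.56 303.12 [646.8  35.3] [650.8  23.8] [174, 172, 227, 235, 234, 236, 235, 181, 125, 100, 159, 245, 250, 250, 250, 251, 250, 250]
177 302.04 304.47 [647.3  18.5] [650.9   7.3] [137, 139, 154, 220, 233, 236, 234, 233, 206, 152, 99, 118, 229, 248, 250, 250, 250, 250]
180 303.15 305.43 [647.8   6.2] [650.9  -4.8] [142, 140, 140, 154, 220, 234, 236, 236, 233, 220, 159, 97, 121, 233, 248, 250, 250, 250]
183 304.16 306.54 [647.9  -5.9] [651.2 -16.8] [118, 150, 145, 139, 155, 220, 233, 234, 236, 234, 221, 160, 95, 111, 221, 248, 250, 250]
[0.56293991 0.04076476 0.10261148] [ 9.99914040e-01  1.25651487e-02 -3.74514578e-03  5.07154725e-05] [-10.41913184  -1.31406552   7.98869362] [-0.07573261  2.15728845  0.02082846]
```

The push stalls with an upward reaction (Fx −10 N, Fz +8 N), while the camera shows a gap of about 3 mm still there. So the tip is wedging down on the flange edge rather than sliding the T. I'll grip the web again and slide it into the stops with its weight partly taken.

Call:
drive_tool(
  rows="0 -4 0 0 0;0 -4 0 -20 0;22 0 0 -30 0;30 20 0 -15 0;30 20 0 0 0;30 10 0 0 0;30 0 0 0 0;30 0 0 0 0",
)

```text
clock: 19.25
eef_pos: [0.6086, 0.0419, 0.1674]
tool_rot: [1.0, 0.012, -0.0, 0.0]
ft_force: [0.2, -0.5, 0.1]
grip_width: 0.0301
```

Call:
drive_tool(
  rows="30 0 0 25 0;30 0 0 15 0;30 0 0 6 0;30 0 0 1 0;20 0 0 0 0;10 0 0 0 0;0 0 0 0 0;0 0 0 0 0;0 0 0 0 0",
)

```text
clock: 20.15
eef_pos: [0.6083, 0.0419, 0.122]
tool_rot: [1.0, 0.013, -0.0, -0.0]
ft_force: [-4.6, -0.1, 6.5]
grip_width: 0.0072
```

Call:
drive_tool(
  rows="0 0 0 -0.8 0;0 0 0 -0.7 0;0 0 0 0 0",
)

```text
clock: 20.45
eef_pos: [0.6083, 0.042, 0.122]
tool_rot: [1.0, 0.013, -0.001, -0.0]
ft_force: [-4.1, 0.2, 0.5]
grip_width: 0.0071
```

Call:
drive_tool(
  rows="0 0 0 -1 0;0 0 0 0 0;0 1 0 0 0;0 0 0 0 0",
)

```text
clock: 20.85
eef_pos: [0.6098, 0.0419, 0.1225]
tool_rot: [1.0, 0.012, -0.0, 0.0]
ft_force: [0.2, 0.3, -7.1]
grip_width: 0.0067
```

Call:
drive_tool(
  rows="0 1 0 0.2 0;0 1 0 0 0;0 0 0 0 0",
)

```text
clock: 21.15
eef_pos: [0.612, 0.042, 0.1231]
tool_rot: [1.0, 0.012, 0.0, 0.0]
ft_force: [-0.6, -0.4, -6.8]
grip_width: 0.0071
```

Call:
drive_tool(
  rows="0 1 0 0.5 0;0 0 0 0 0;0 0.5 0 0 0;0 0 0 0 0",
)

```text
clock: 21.55
eef_pos: [0.613, 0.042, 0.1226]
tool_rot: [1.0, 0.013, -0.0, 0.0]
ft_force: [-1.6, 0.1, -6.3]
grip_width: 0.0069
```

Call:
drive_tool(
  rows="0 0 1.5 0 0;0 0 1.5 0 0;0 0 1.5 0 0;0 0 1 0 0;0 0 0 0 0",
)

```text
clock: 22.05
eef_pos: [0.6132, 0.0363, 0.1225]
tool_rot: [1.0, 0.012, -0.0, 0.0]
ft_force: [-1.5, 1.2, -6.3]
grip_width: 0.007
```

Call:
drive_tool(
  rows="0 0 1 0 0;0 0 1 0 0;0 0 0.5 0 0;0 0 0 0 0",
)

```text
clock: 22.45
eef_pos: [0.6133, 0.034, 0.1225]
tool_rot: [1.0, 0.013, -0.0, 0.0]
ft_force: [-1.6, 0.2, -7.2]
grip_width: 0.0067
```

Call:
drive_tool(
  rows="0 0 1 0 0;0 0 1 0 0;0 0 0.5 0 0;0 0 0 0 0",
)

```text
clock: 22.85
eef_pos: [0.6134, 0.0314, 0.1226]
tool_rot: [1.0, 0.012, -0.0, 0.0]
ft_force: [-2.4, 1.7, -7.1]
grip_width: 0.0068
```

Call:
drive_tool(
  rows="0 0 1 0 0;0 0 0.5 0 0;0 0 0 0 0",
)

```text
clock: 23.15
eef_pos: [0.6135, 0.031, 0.1227]
tool_rot: [1.0, 0.013, -0.0, -0.001]
ft_force: [-2.3, 3.7, -6.2]
grip_width: 0.007
```

Call:
drive_tool(
  rows="0 1 0 0 0;0 1 0.3 0 0;0 0 0 0 0",
)

```text
clock: 23.45
eef_pos: [0.6136, 0.0309, 0.1227]
tool_rot: [1.0, 0.013, -0.002, -0.001]
ft_force: [-6.8, 4.0, -2.6]
grip_width: 0.0064
```

Call:
drive_tool(
  rows="0 0 0 0.5 0;0 0 0 0.5 0;0 0 0 0 0",
)

```text
clock: 23.75
eef_pos: [0.6136, 0.031, 0.1225]
tool_rot: [1.0, 0.013, -0.002, -0.001]
ft_force: [-9.3, 5.3, 1.0]
grip_width: 0.0072
```

```bash
cat > gap.py <<'E'
from m import *
def gaps():
    s=cam("side"); I=s["image"].astype(int); A=[];B=[]
    for r in range(163,186):
        g=I[r,285:315].mean(1); i=int(np.argmin(g[10:]))+10
        a=285+np.interp(-165,-g[i-5:i+1],np.arange(i-5,i+1)); b=285+np.interp(172,g[i:i+4],np.arange(i,i+4))
        A.append(ray(s,a,r,.106)[:2]*1000);B.append(ray(s,b,r,.116)[:2]*1000)
    for P in(A,B):
        P=np.array(P); f=np.polyfit(P[:,1],P[:,0],1); print("yaw",np.degrees(np.arctan(-f[0])).round(2),"x at y=0,30,60",np.polyval(f,[0,30,60]).round(1))
    o=bot.get_obs(); print(o["eef_pos"],o["ft_force"],o["ft_torque"])
    return s
E
python3 -c "
from gap import *
gaps()"
```

```text
yaw -3.05 x at y=0,30,60 [624.9 626.5 628.1]
yaw -7.66 x at y=0,30,60 [638.2 642.2 646.3]
[0.6136334  0.03100752 0.1225368 ] [-8.70466161  4.23480335  1.04950959] [0.99676016 1.80670118 0.19249673]
```

Call:
drive_tool(
  rows="8 0 0 0 0;12 0 0 0 0;20 0 0 0 0;24 0 0 0 0;24 0 0 -10 0;24 0 0 -25 0;24 0 0 -30 0;24 0 0 0 0",
)

```text
clock: 24.6
eef_pos: [0.6194, 0.0296, 0.1932]
tool_rot: [1.0, 0.012, 0.006, 0.0]
ft_force: [0.6, -0.5, -0.3]
grip_width: 0.0242
```

Run:
```python
from gap import *
s=cam("side"); I=s["image"].astype(int)
for r in range(158,186,3): print(r,I[r,288:314].mean(1).astype(int).tolist())
print(bot.get_obs()["ft_force"])
```

```text
158 [120, 116, 97, 121, 141, 143, 146, 137, 99, 121, 229, 247, 249, 250, 251, 251, 250, 250, 249, 247, 210, 158, 146, 146, 145, 146]
161 [106, 115, 115, 103, 107, 169, 208, 229, 225, 200, 144, 228, 246, 249, 242, 240, 239, 238, 240, 248, 248, 229, 171, 148, 147, 145]
164 [84, 107, 120, 122, 98, 109, 137, 158, 206, 217, 213, 134, 147, 162, 169, 170, 171, 171, 168, 183, 244, 248, 239, 174, 150, 145]
167 [77, 104, 200, 223, 217, 145, 114, 138, 145, 142, 146, 145, 110, 134, 166, 169, 175, 180, 185, 223, 247, 250, 250, 247, 191, 151]
170 [79, 80, 103, 197, 221, 220, 144, 112, 135, 143, 146, 138, 129, 107, 146, 237, 247, 248, 248, 248, 248, 248, 248, 248, 245, 193]
173 [68, 79, 80, 100, 196, 222, 218, 146, 122, 193, 212, 216, 208, 202, 133, 147, 227, 238, 239, 239, 239, 239, 239, 239, 239, 235]
176 [63, 75, 78, 79, 99, 192, 221, 219, 173, 158, 204, 213, 214, 214, 208, 138, 144, 228, 238, 239, 240, 245, 246, 240, 239, 240]
179 [63, 53, 71, 79, 79, 86, 138, 141, 148, 129, 156, 204, 214, 215, 215, 207, 133, 131, 235, 250, 251, 251, 251, 251, 251, 251]
182 [94, 64, 57, 70, 77, 85, 128, 135, 129, 122, 125, 146, 200, 214, 213, 213, 207, 152, 126, 228, 249, 251, 251, 251, 251, 251]
185 [152, 89, 62, 55, 74, 97, 127, 133, 110, 132, 124, 123, 132, 192, 212, 214, 214, 214, 188, 145, 222, 248, 250, 250, 245, 230]
[0.18464866 0.79331732 0.39033208]
```

Call:
drive_tool(
  rows="24 0 0 -40 0;24 -25 -30 0 0;24 -30 -40 0 0;24 -30 -40 0 0;24 -30 -40 0 0;24 -30 -40 0 0;24 -30 -40 0 0;24 -20 -30 0 0;24 0 0 0 0",
)

```text
clock: 25.55
eef_pos: [0.4116, 0.2878, 0.2266]
tool_rot: [1.0, 0.016, -0.0, -0.0]
ft_force: [0.1, 0.3, 0.3]
grip_width: 0.0241
```

Run:
```python
from m import *
s=cam("side");t=cam("top")
cv2.imwrite("pics/s9.png",np.hstack([cv2.resize(s["image"][122:202,245:325,::-1],(400,600)[:1]*2,interpolation=cv2.INTER_CUBIC),cv2.resize(t["image"][122:192,210:280,::-1],(400,400),interpolation=cv2.INTER_CUBIC)]))
np.savez("im.npz",s=s["image"],t=t["image"])
```

```text
(no output)
```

View pics/s9.png

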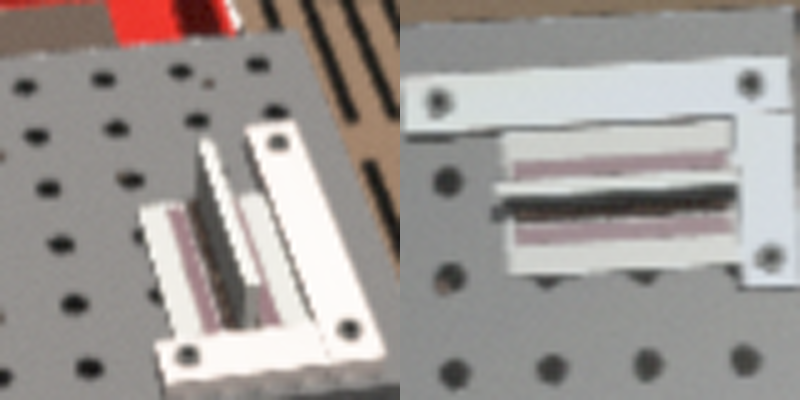

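The T looks flat and against both stops. I'll measure its yaw against the long stop at subpixel level in the stored images.

```bash
cat > yaw.py <<'E'
from m import *
def run():
    t=cam("top"); I=cv2.GaussianBlur(t["image"].astype(np.float32).mean(2),(0,0),0.6)
    def edge(cols,r0,r1,sign,z,n):
        P=[]
        for u in cols:
            d=sign*np.diff(I[r0:r1,u]); i=int(np.argmax(d)); 
            if 0<i<len(d)-1:
                a,b,c=d[i-1:i+2]; i+= .5*(a-c)/(a-2*b+c)
            P.append(ray(t,u,r0+i+.5,z)[:2]*1000)
        P=np.array(P); f=np.polyfit(P[:,1],P[:,0],1); e=P[:,0]-np.polyval(f,P[:,1]); k=abs(e)<2; f=np.polyfit(P[k,1],P[k,0],1)
        print(n,"yaw",np.degrees(np.arctan(-f[0])).round(2),"x@y-20,30,80",np.polyval(f,[-20,30,80]).round(1),"rms",e[k].std().round(2),k.sum(),len(k))
    # +row is -x ; sign +1: dark->bright going down
    edge(range(215,276),128,139,1,.116,"stop outer")
    edge(range(231,268),164,174,-1,.106,"flange free edge")
    edge(range(230,268),149,156,1,.151,"web top far edge?")
    edge(range(230,268),152,160,-1,.151,"web top near edge")
    edge(range(213,227),139,149,-1,.116,"stop inner, bare")
    edge(range(231,266),139,146,-1,.116,"stop inner, at T")
    def vedge(rows,c0,c1,sign,z,n):
        P=[]
        for v in rows:
            d=sign*np.diff(I[v,c0:c1]); i=int(np.argmax(d)); P.append(ray(t,c0+i+.5,v,z)[:2]*1000)
        P=np.array(P); print(n,"y median",np.median(P[:,1]).round(1),"x range",P[[0,-1],0].round(0))
    vedge(range(146,168),225,236,1,.106,"flange +y end"); vedge(range(146,168),264,272,1,.116,"short stop face")
run()
E
python3 yaw.py
python3 - <<'E'
import numpy as np
t=np.load('im.npz')['t'].mean(2).astype(int)
for u in(235,245,255,263): print(u,t[138:174,u].tolist())
for v in(147,165): print(v,t[v,222:280].tolist())
E
```

```text
stop outer yaw 1.69 x@y-20,30,80 [682.5 681.  679.6] rms 0.53 61 61
flange free edge yaw 1.72 x@y-20,30,80 [577.9 576.4 574.9] rms 0.69 37 37
web top far edge? yaw 1.49 x@y-20,30,80 [618.6 617.3 616. ] rms 0.46 38 38
web top near edge yaw 1.76 x@y-20,30,80 [610.9 609.3 607.8] rms 0.43 38 38
stop inner, bare yaw 2.19 x@y-20,30,80 [654.5 652.5 650.6] rms 0.37 14 14
stop inner, at T yaw 1.93 x@y-20,30,80 [654.5 652.8 651.1] rms 0.55 35 35
flange +y end y median 93.6 x range [646. 583.]
short stop face y median -28.9 x range [640. 578.]
235 [217, 216, 218, 216, 217, 210, 133, 197, 203, 203, 203, 199, 154, 142, 152, 193, 211, 208, 107, 60, 55, 62, 86, 159, 150, 145, 149, 202, 206, 205, 206, 200, 101, 65, 101, 140]
245 [218, 219, 218, 218, 210, 134, 180, 202, 204, 204, 202, 170, 147, 144, 149, 206, 207, 138, 71, 59, 44, 79, 148, 147, 149, 154, 193, 206, 208, 207, 205, 178, 150, 144, 147, 146]
255 [219, 219, 218, 218, 206, 130, 199, 207, 206, 205, 198, 156, 148, 156, 200, 213, 210, 110, 60, 49, 63, 76, 156, 147, 148, 158, 207, 209, 209, 211, 205, 121, 130, 145, 147, 147]
263 [218, 220, 219, 212, 139, 190, 205, 206, 207, 205, 181, 153, 151, 151, 206, 208, 121, 68, 55, 47, 76, 135, 150, 148, 156, 196, 209, 209, 211, 208, 166, 150, 151, 148, 150, 149]
147 [142, 139, 142, 140, 142, 160, 189, 202, 201, 204, 202, 202, 204, 203, 205, 205, 203, 203, 204, 204, 205, 205, 205, 204, 204, 205, 205, 206, 205, 206, 205, 206, 206, 205, 204, 205, 205, 204, 205, 205, 205, 205, 205, 203, 201, 189, 176, 213, 216, 216, 216, 218, 219, 218, 218, 216, 199, 134]
165 [141, 141, 142, 140, 140, 146, 174, 201, 196, 199, 201, 202, 201, 202, 203, 201, 203, 205, 203, 205, 205, 204, 205, 206, 206, 207, 208, 210, 208, 209, 208, 208, 209, 209, 209, 211, 209, 208, 211, 212, 211, 209, 212, 210, 211, 212, 212, 215, 219, 215, 199, 156, 136, 137, 161, 196, 214, 203]
```

```bash
python3 -c "
from workcell import bot
o=bot.get_obs(); print(o['clock'],o['ft_force']); print(bot.job_done())"
```

```text
25.7 [-0.84630333 -0.37581463 -0.22196453]
the job is handed in; nothing more can be done
None
```

The offcut is in the scrap bin, and the T-piece sits flat on the welding plate against both stops. I handed the job in at 25.7 s with the gripper open and clear of everything.

- **Offcut:** I slid it along the plate with two open fingers and tipped it over the edge. The camera shows it lying flat in the bin.
- **T-piece lift:** I gripped it by the web and lifted it straight up at about 7.5 N. The two plates under it showed no movement in the picture after the lift.
- **Placing:** I set it down a few mm off both stops, then slid it in with most of its weight held. It stopped against both stops, at about 9 N on the long one and 5 N on the short one.
- **Failed pushes:** Before that, I tried pushing it in after release, once on the web and once on the flange edge. Both stalled at 8–10 N a few mm short of the long stop, so I gripped it again.
- **Squareness:** The flange edge lies at 1.72°, the web edges at 1.49° and 1.76°, and the long stop's outer edge at 1.69°. The stop's inner edge fitted less well, at 1.9–2.2°.
- **Snugness:** The camera puts the T's long side within about 1.5 mm of the long stop's face. For the short stop it read about 2.5 mm between the two, which is below one pixel, so I relied on the felt contact there.
- **Not checked:** I did not take a last picture of the hammer, magnet and rod tin. The arm went nowhere near them and I felt no unexpected contact.

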